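Change over the drawers of the bench tool chest

TASK

One of the two upper drawers of the bench tool chest has been left open. Push it fully shut, then hook a fingertip behind the upturned lip of the other upper drawer and draw that one all the way out to its stop, so that its tools are at hand. Do not pinch a lip between the fingers, do not slam the drawers, keep the wide lower drawer shut and leave the things lying on and about the chest where they are.

Things in the scene. Friction and masses are not known exactly. Their poses are not given: they have to be found in the camera images.
- chest: Red steel bench tool chest, 280 deep (x) x 500 wide (y) x 190 mm high, fixed. Origin at the centre of its underside, on the bench; x points from the drawer fronts to its back, so drawers slide out along -x. Shut drawer fronts lie at x = -140 mm. Two equal upper drawers centred at y = +125 and -125 mm (wrenches or sockets may be on either side), one wide drawer below. Flat top at z = 190 mm.
- wrench_drawer (a joint): Opening of the upper drawer with six wrenches, the one left open at the start, in m: 0 fully shut, 0.13 fully out. About 1 kg, slides with about 2.5 N of friction and some drag, stays where it is left; both ends of its travel are hard stops.
- socket_drawer (a joint): Opening of the upper drawer with rows of sockets, shut at the start, in m: 0 fully shut, 0.13 fully out against its stop. Mass, friction and stops as the wrench drawer's.
- lower_drawer (a joint): Opening of the wide lower drawer, in m: 0 fully shut (as at the start); it is to stay shut.
- wrench_lip (a point): Middle of the top edge of the lip of the wrench drawer's pull, at mid thickness; moves with the drawer, 170 mm above the bench. When the drawer is shut, the chest's top begins 35 mm behind the lip and stands 20 mm higher. The lip is 4 mm thick (x -2 to +2 mm from here, along the chest's x) and the label strip covers its outer face (x -5 to -2 mm).
- socket_lip (a point): Middle of the top edge of the lip of the socket drawer's pull, at mid thickness; moves with the drawer, 170 mm above the bench. Same pull and sizes as the wrench drawer's.
- wrench_pull: Aluminium channel pull along the top of the wrench drawer's front, 222 mm wide, open upwards, with thin end caps. The channel between lip and drawer front is 30 mm wide (x +2 to +32 mm from the lip point), its floor 24 mm below the lip's top edge (146 mm above the bench). Origin at the bottom centre of the drawer front's outer face, 106 mm above the bench, axes as the chest's.
- wrench_strip: Grey label strip on the outer face of the wrench drawer's lip, 216 x 22 x 3 mm. Origin and axes as wrench_pull.
- socket_pull: Aluminium channel pull along the top of the socket drawer's front, same shape, sizes and origin as wrench_pull.
- socket_strip: Grey label strip on the outer face of the socket drawer's lip, 216 x 22 x 3 mm. Origin and axes as socket_pull.
- ring_nut: Loose slotted steel ring nut, 72 mm across, 14 mm thick, lying on the middle of the chest's top, its near edge at least 50 mm behind the shut drawer fronts. Origin at the centre of its underside.
- impact_socket: Loose black impact socket, 34 mm across, 50 mm tall, standing on the bench just before the chest, lower than the upper drawers pass. Origin at the centre of its underside.
- bearing_cap: Loose dark steel bearing cap with two studs, 50 x 100 x 62 mm, on the bench before the chest's -y corner. Origin at the centre of its underside.

How it is judged:
By the outcome, as a careful person would: the job done as asked, in the order asked, and still so for the second after the job is handed in, with the robot touching nothing.
It also fails if it takes over 51 s, if anything falls off the work surface, if the arm or the gripper's body presses on something with over 40 N, if the wrist force passes 120 N, or if a joint passes its speed limit or range.

ROBOT

A 6-joint arm with a two-finger parallel gripper is mounted at the origin on the work surface. World frame = base frame: x ahead of the robot, y to its left, z up, the work surface at z = 0. Lengths are in m, angles in rad, forces in N, time in s.
With the tool pointing down it reaches from about 0.325 to 0.85 m from the base axis. Payload 4.4 kg.
Tool frame: the origin (TCP) lies midway between the tips of the shut fingers; the grasp point (between the pads) lies 19 mm behind it (grip_point_offset is the distance from the TCP to the grasp point, in m); z points along the fingers, y is the direction in which the jaws open and shut (so a half turn about z gives the same grasp; the last joint's range is limited). The gripper opens to 94 mm and grips with 3 to 60 N. Pads are 16 mm wide; open, the fingers measure 119 mm over their backs; the gripper's body (75 mm by 177 mm) begins 78 mm behind the grasp point.
Start: joints at [-1.425, 0.207, 1.542, -0, 1.393, -0.15], TCP at [0.168, -0.55, 0.205] pointing down, gripper open.
Joint ranges: [-2.73, 2.73], [-0.86, 2.22], [0.23, 2.46], [-1.11, 4.25], [0.08, 2.63], [-2.82, 2.82]. Speed limits (rad/s): [2.79, 2.79, 3.14, 3.14, 3.14, 3.14].

INTERFACE

Orientations are given as a rotation vector (axis times angle).
In Python, from rig import * gives the robot as it stands. The module is installed in compiled form; this text tells all that it offers.
- The arm moves only by the tool play_rows, never from a script. Its argument "targets" is a list of rows, each an object with "jaw": the closure in counts, from 0 (fully open) to 255 (shut); "delta_pos": the shift along the tool's x, y, z in cm, a list of three; "roll": the turn about the tool's z in rad. A call has 1 to 12 rows; each row shifts and turns the pose as measured when the row begins, along the tool's axes as they then stand; what a row does not reach is not made up. A row lasts 1/10 s, in which the tool goes at most 50 mm and 8.59 degrees, less where a joint would pass 70% of its speed; a pose out of reach is approached as far as the arm can. A call with a gripper value outside its range is refused whole. The fingers move at their own pace and stop on an object; the grip force is fixed at half the most. Time passes only in rows, so rows that do not move let the fingers close. It gives the time, the measured TCP pose, the force and the opening at its end, in the units of the state.
- state(): the state, without advancing time (a new reading comes with each control period).
- grab_frame(name): name is "scene" or "side" or "wrist"; returns a dict with "image" (400x640x3 uint8, red, green, blue), "range_z" (400x640 float32, m along the optical axis (not along the pixel's ray), 0 where there is no reading), "fx", "fy", "cx", "cy" (pixels), "dist_coeffs" ([k1, k2, p1, p2, k3] as OpenCV has them; the pictures are not rectified), "rvec" (rotation vector, rad) and "tvec" (3), from world to camera coordinates, as OpenCV has them; the wrist camera has in their place "T_tool_cam" (4x4, takes a point from camera to tool coordinates, whose origin is the TCP and whose axes are the flange's). Camera axes: x right, y down, z forward; pixel columns grow to the right and rows downward; lengths in m; the calibration is good to about 2 mm. A picture is of the moment at which its call begins: read the wrist's pose just before it.
- hand_in(): hands the job in, once; it reports no verdict.
Trained networks look in the newest picture that a camera, given by its name, has taken for a name from the list of things; names that differ only in an ending like _2 or _b are one class to them, and where a whole thing is asked for, a point or a joint stands for the part that bears it (a point fixed in the world has none). Each returns a list of dicts, best first, with "confidence" (0 to 1); they miss things now and then, are a little off and sometimes report something else, mostly with a low value. They report only what shows in the picture. A call takes as long as a camera call.
- boxes_of(camera, query): "at" ([column, row] in pixels, amid what is visible of it).
The state is a dict: "clock": time; "qpos": joint angles; "joint_vel": joint speeds; "joint_efforts": joint torques, N m; "tool_pos": TCP position; "tcp_rot": TCP orientation; "contact_force": force on the tool from outside, world axes, zero at the start; "wrist_torque": the same for the moment, N m; "grip_width": opening from 0.0 (shut) to 1.0 (fully open).
Only numpy, scipy, OpenCV 4.12 (cv2) and the standard library are available. Lean on these libraries where they do the work, as an engineer would, in place of code of your own. Each camera call takes 0.05 s, during which the arm holds its last target. There are 200 camera calls.

## Working session

There is one attempt and no reset: what is moved stays moved. The work goes in short steps, Python scripts to look and compute and a tool call to move; the robot and the scene stay as the last step left them, time stands still between calls to the robot, and variables do not carry over. Pictures are saved under pics/ and viewed, about 8 in all and at most 12, crops included, and the job is handed in when it is done.

Besides the shell and the picture viewer there is one more tool, called after "Call:" in YAML: its name, and indented under it one key for each argument. play_rows: Moves the arm, as the interface text tells. Its arguments: {"type":"object","properties":{"targets":{"type":"array"}},"required":["targets"]}

```bash
mkdir -p pics
cat > h.py <<'E'
from rig import *
import numpy as np, cv2
from scipy.spatial.transform import Rotation as R
def K(f): return np.array([[f['fx'],0,f['cx']],[0,f['fy'],f['cy']],[0,0,1.]])
def cam2world(f,st=None):
    T=np.eye(4)
    if 'rvec' in f:
        T[:3,:3]=R.from_rotvec(np.ravel(f['rvec'])).as_matrix(); T[:3,3]=np.ravel(f['tvec']); return np.linalg.inv(T)
    T[:3,:3]=R.from_rotvec(st['tcp_rot']).as_matrix(); T[:3,3]=st['tool_pos']
    return T@np.array(f['T_tool_cam'])
def world(f,uv,st=None):
    uv=np.atleast_2d(np.array(uv,float)); n=cv2.undistortPoints(uv.reshape(-1,1,2),K(f),np.array(f['dist_coeffs'])).reshape(-1,2)
    z=np.array([f['range_z'][min(399,int(round(v))),min(639,int(round(u)))] for u,v in uv])
    T=cam2world(f,st); p=np.c_[n*z[:,None],z]
    return p@T[:3,:3].T+T[:3,3]
def cloud(f,st=None,s=1):
    v,u=np.mgrid[0:400:s,0:640:s]; uv=np.c_[u.ravel(),v.ravel()]
    return uv,world(f,uv,st)
def save(f,n): cv2.imwrite('pics/'+n,cv2.cvtColor(f['image'],cv2.COLOR_RGB2BGR))
E
python3 - <<'E'
from h import *
s=state(); print({k:np.round(v,3) for k,v in s.items()})
for c in ['scene','side']:
    f=grab_frame(c); save(f,c+'1.png')
    for q in ['wrench_drawer','socket_drawer','wrench_lip','socket_lip','wrench_pull','socket_pull','ring_nut','impact_socket','bearing_cap','chest']:
        for d in boxes_of(c,q)[:2]: print(c,q,np.round(d['at']),round(d['confidence'],2),np.round(world(f,d['at'])[0],3))
E
```

```text
{'clock': np.float64(0.0), 'qpos': array([-1.425,  0.207,  1.543,  0.   ,  1.393, -0.151]), 'joint_vel': array([-0.001, -0.001, -0.   , -0.001,  0.   , -0.001]), 'joint_efforts': array([ 1.0000e-03, -3.7087e+01, -2.8142e+01,  7.0000e-02,  3.6000e-02,
       -0.0000e+00]), 'tool_pos': array([ 0.168, -0.549,  0.204]), 'tcp_rot': array([-3.105, -0.463, -0.   ]), 'contact_force': array([-0.343, -1.259,  0.261]), 'wrist_torque': array([ 0.011,  0.009, -0.037]), 'grip_width': np.float64(1.0)}
scene wrench_drawer [324. 141.] 0.63 [0.576 0.025 0.165]
scene socket_drawer [292. 220.] 0.56 [ 0.596 -0.205  0.148]
scene wrench_lip [324. 139.] 0.82 [0.576 0.024 0.173]
scene socket_lip [290. 222.] 0.85 [ 0.592 -0.209  0.143]
scene socket_lip [378. 230.] 0.58 [ 0.779 -0.182  0.189]
scene wrench_pull [315. 140.] 0.57 [0.549 0.037 0.146]
scene socket_pull [293. 223.] 0.88 [ 0.602 -0.211  0.147]
scene ring_nut [378. 176.] 0.58 [ 0.736 -0.056  0.201]
scene impact_socket [270. 186.] 0.65 [ 0.84  -0.686  0.967]
scene impact_socket [322. 139.] 0.25 [0.571 0.024 0.17 ]
scene bearing_cap [225. 296.] 0.91 [ 0
[... 270 characters left out ...]
91 [ 0.604 -0.224  0.147]
side wrench_lip [301. 167.] 0.94 [ 0.577 -0.019  0.171]
side wrench_lip [328. 223.] 0.36 [ 0.608 -0.219  0.146]
side socket_lip [330. 220.] 0.86 [ 0.613 -0.21   0.146]
side socket_lip [301. 168.] 0.73 [ 0.576 -0.026  0.172]
side socket_pull [329. 222.] 0.92 [ 0.61  -0.215  0.146]
side socket_pull [402. 224.] 0.74 [ 0.727 -0.302  0.187]
side ring_nut [377. 163.] 0.77 [ 0.745 -0.059  0.192]
side impact_socket [252. 235.] 0.71 [ 0.458 -0.076  0.028]
side impact_socket [286. 340.] 0.67 [ 0.51  -0.401  0.034]
side bearing_cap [287. 336.] 0.85 [ 0.512 -0.398  0.038]
side bearing_cap [321. 223.] 0.61 [ 0.589 -0.252  0.167]
side chest [400. 228.] 0.84 [ 0.718 -0.316  0.19 ]
```

View pics/scene1.png

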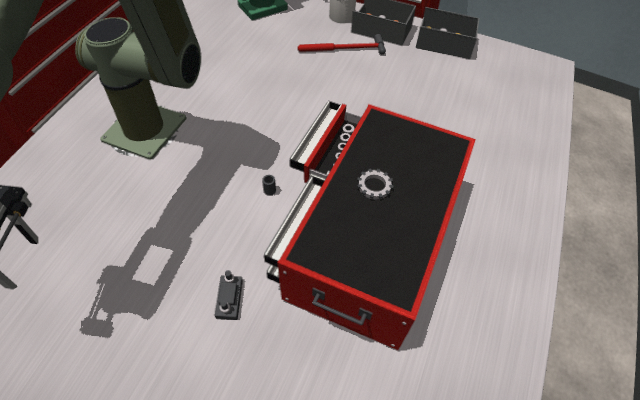

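View pics/side1.png

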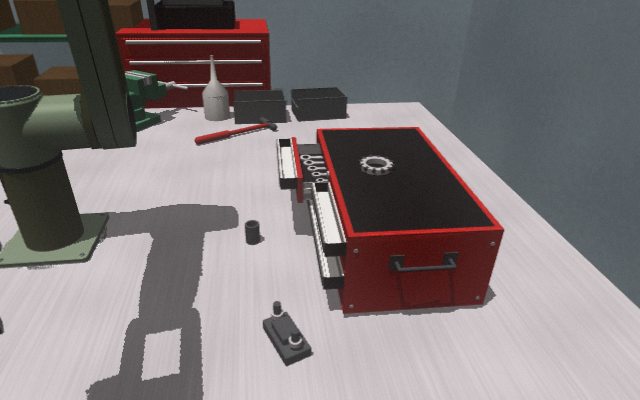

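The wrench drawer (+y side, about (325,140) in scene) is open. The socket drawer (about (292,222)) is shut. The ring nut is on top at (375,184), the impact socket at (269,185) and the bearing cap at (228,296). Next I fit the chest pose.

Run:
```python
from h import *
P=[]
for c in ['scene','side']:
    f=grab_frame(c); uv,p=cloud(f); ok=f['range_z'].ravel()>0; p=p[ok]
    q=p[(abs(p[:,2]-.19)<.006)&(p[:,0]>.5)&(p[:,0]<1.1)&(p[:,1]>-.5)&(p[:,1]<.3)]
    m=np.zeros((800,800),np.uint8); ij=np.round((q[:,:2]-[.4,-.5])*1000).astype(int); 
    ij=ij[((ij>=0)&(ij<800)).all(1)]; m[ij[:,1],ij[:,0]]=255
    m=cv2.morphologyEx(m,cv2.MORPH_CLOSE,np.ones((9,9))); m=cv2.morphologyEx(m,cv2.MORPH_OPEN,np.ones((41,41)))
    r=cv2.minAreaRect(np.argwhere(m>0)[:,::-1].astype(np.float32)); cen=np.array(r[0])/1000+[.4,-.5]
    print(c,cen,r[1],r[2],'z',np.median(q[:,2])); P.append((c,p))
    a=np.radians(r[2]); 
    while a>np.pi/4:a-=np.pi/2
    ex=np.array([np.cos(a),np.sin(a)]);ey=np.array([-ex[1],ex[0]])
    print('yaw',a)
    X=np.c_[(p[:,:2]-cen)@ex,(p[:,:2]-cen)@ey,p[:,2]]
    for n,y0 in [('w',.125),('s',-.125)]:
        l=X[(abs(X[:,1]-y0)<.09)&(abs(X[:,2]-.170)<.004)&(X[:,0]<-.13)&(X[:,0]>-.35)]
        h,e=np.histogram(l[:,0],bins=np.arange(-.35,-.12,.004)); print(n,[(round(e[i],3),h[i]) for i in np.argsort(-h)[:6]])
        l=X[(abs(X[:,1]-y0)<.09)&(abs(X[:,2]-.146)<.003)&(X[:,0]<-.13)&(X[:,0]>-.35)]
        print(' floor x', np.round(np.percentile(l[:,0],[2,50,98]),3) if len(l) else 0)
s=state(); print(R.from_rotvec(s['tcp_rot']).as_matrix().round(3))
```

```text
scene [ 0.77055249 -0.08530783] (500.557861328125, 280.5860595703125) 88.22395324707031 z 0.1901603735006081
yaw -0.030997863507977286
w [(np.float64(-0.198), np.int64(85)), (np.float64(-0.246), np.int64(76)), (np.float64(-0.202), np.int64(76)), (np.float64(-0.206), np.int64(74)), (np.float64(-0.21), np.int64(66)), (np.float64(-0.242), np.int64(47))]
 floor x [-0.242 -0.23  -0.196]
s [(np.float64(-0.178), np.int64(120)), (np.float64(-0.182), np.int64(76)), (np.float64(-0.174), np.int64(40)), (np.float64(-0.35), np.int64(0)), (np.float64(-0.334), np.int64(0)), (np.float64(-0.346), np.int64(0))]
 floor x [-0.174 -0.164 -0.153]
side [ 0.7707406  -0.08686206] (501.7712097167969, 279.3806457519531) 88.06941223144531 z 0.18980424933819534
yaw -0.03369511306000961
w [(np.float64(-0.202), np.int64(54)), (np.float64(-0.21), np.int64(54)), (np.float64(-0.246), np.int64(53)), (np.float64(-0.206), np.int64(52)), (np.float64(-0.198), np.int64(27)), (np.float64(-0.25), np.int64(23))]
 floor x [-0.239 -0.225 -0.211]
s [(np.float64(-0.142), np.int64(115)), (np.float64(-0.178), np.int64(105)), (np.float64(-0.182), np.int64(46)), (np.float64(-0.174), np.int64(35)), (np.float64(-0.146), np.int64(31)), (np.float64(-0.138), np.int64(3))]
 floor x [-0.179 -0.155 -0.142]
[[ 0.957  0.291 -0.   ]
 [ 0.291 -0.957  0.   ]
 [-0.    -0.    -1.   ]]
```

Call:
play_rows:
  targets:
    - {"jaw": 255,"delta_pos": [0,0,-3],"roll": 0.13}
    - {"jaw": 255,"delta_pos": [0,0,-3],"roll": 0.13}
    - {"jaw": 255,"delta_pos": [0,0,-3],"roll": 0.06}
    - {"jaw": 255,"delta_pos": [0,0,-1],"roll": 0.0}
    - {"jaw": 255,"delta_pos": [2,-3.5,0],"roll": 0}
    - {"jaw": 255,"delta_pos": [2,-3.5,0],"roll": 0}
    - {"jaw": 255,"delta_pos": [2,-3.5,0],"roll": 0}
    - {"jaw": 255,"delta_pos": [2,-3.5,0],"roll": 0}
    - {"jaw": 255,"delta_pos": [2,-3.5,0],"roll": 0}
    - {"jaw": 255,"delta_pos": [2,-3.5,0],"roll": 0}
    - {"jaw": 255,"delta_pos": [2,-3.5,0],"roll": 0}
    - {"jaw": 255,"delta_pos": [2,-3.5,0],"roll": 0}

```text
clock: 2.4
tool_pos: [0.3384, -0.2672, 0.3015]
tcp_rot: [-3.131, 0.054, 0.005]
contact_force: [1.0, 0.1, -0.3]
grip_width: 0.026
```

```bash
cat > to.py <<'E'
from h import *
import sys
s=state(); C=np.array([.7706,-.086]); a=-.0323
M=R.from_rotvec(s['tcp_rot']).as_matrix(); p=s['tool_pos']
Rc=np.array([[np.cos(a),-np.sin(a)],[np.sin(a),np.cos(a)]])
pc=np.r_[Rc.T@(p[:2]-C),p[2]]; print('t',round(s['clock'],2),'chest pos mm',(pc*1000).round(1),'F chest',np.r_[Rc.T@s['contact_force'][:2],s['contact_force'][2]].round(1),'grip',round(s['grip_width'],3))
t=np.array([float(v) for v in sys.argv[1:4]])/1000
w=np.r_[C+Rc@t[:2],t[2]]
print('tool delta cm',(M.T@(w-p)*100).round(2),'roll',round(np.arctan2(M[1,0],M[0,0])-a,4),'axis',M[:,2].round(3))
E
python3 to.py -227 125 230
```

```text
t 2.4 chest pos mm [-426.2 -195.   301.5] F chest [ 1.   0.1 -0.3] grip 0.026
tool delta cm [ 19.87 -31.98   7.39] roll -0.0023 axis [-0.003  0.01  -1.   ]
```

Call:
play_rows:
  targets:
    - {"jaw": 255,"delta_pos": [2,-3.2,0],"roll": 0}
    - {"jaw": 255,"delta_pos": [2,-3.2,0],"roll": 0}
    - {"jaw": 255,"delta_pos": [2,-3.2,0],"roll": 0}
    - {"jaw": 255,"delta_pos": [2,-3.2,0],"roll": 0}
    - {"jaw": 255,"delta_pos": [2,-3.2,0],"roll": 0}
    - {"jaw": 255,"delta_pos": [2,-3.2,0],"roll": 0}
    - {"jaw": 255,"delta_pos": [2,-3.2,1],"roll": 0}
    - {"jaw": 255,"delta_pos": [2,-3.2,1],"roll": 0}
    - {"jaw": 255,"delta_pos": [2,-3.2,1],"roll": 0}
    - {"jaw": 255,"delta_pos": [2,-3.2,1],"roll": 0}
    - {"jaw": 255,"delta_pos": [0,0,2],"roll": 0}
    - {"jaw": 255,"delta_pos": [0,0,0],"roll": 0}

```text
clock: 3.6
tool_pos: [0.5503, 0.0695, 0.2312]
tcp_rot: [-3.129, 0.012, 0.02]
contact_force: [-0.2, -0.5, -0.5]
grip_width: 0.005
```

```bash
python3 - <<'E'
from h import *
s=state(); f=grab_frame('wrist'); save(f,'wrist1.png'); 
C=np.array([.7706,-.086]); a=-.0323; Rc=np.array([[np.cos(a),-np.sin(a)],[np.sin(a),np.cos(a)]])
uv,p=cloud(f,s); p=p[f['range_z'].ravel()>0]; X=np.c_[(p[:,:2]-C)@Rc,p[:,2]]
for z,t in [(.17,.004),(.146,.004)]:
    l=X[(abs(X[:,1]-.125)<.09)&(abs(X[:,2]-z)<t)&(X[:,0]<-.12)&(X[:,0]>-.35)]
    h,e=np.histogram(l[:,0],bins=np.arange(-.35,-.12,.002)); print(z,[(round(float(e[i]),3),int(h[i])) for i in range(len(h)) if h[i]>15])
f=grab_frame('side');save(f,'side2.png')
E
python3 to.py -227 125 200
```

```text
0.17 [(-0.248, 299), (-0.246, 256), (-0.244, 395), (-0.242, 473), (-0.212, 179), (-0.21, 560), (-0.208, 470), (-0.206, 577), (-0.204, 581), (-0.202, 586), (-0.2, 605), (-0.198, 670), (-0.196, 217)]
0.146 [(-0.242, 510), (-0.24, 443), (-0.238, 440), (-0.236, 445), (-0.234, 453), (-0.232, 447), (-0.23, 456), (-0.228, 452), (-0.226, 466), (-0.224, 461), (-0.222, 459), (-0.22, 467), (-0.218, 457), (-0.198, 83), (-0.196, 213)]
t 3.7 chest pos mm [-223.3  147.4  234.8] F chest [-0.1 -0.2  0.4] grip 0.003
tool delta cm [-0.39  2.28  3.45] roll 0.0226 axis [-0.006  0.012 -1.   ]
```

View pics/wrist1.png

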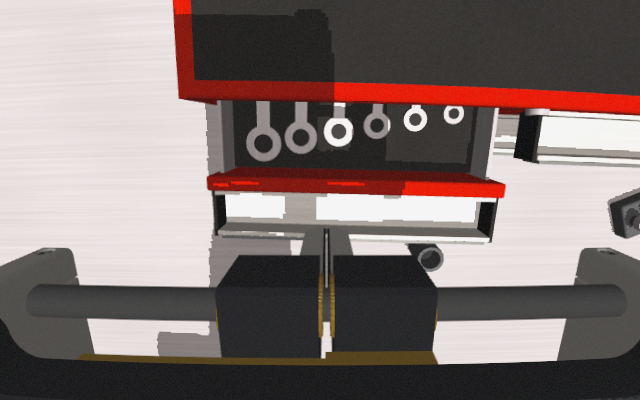

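The wrist view shows the channel of the open wrench drawer (rows 190–240, columns 215–495) and the six wrenches behind it. The shut fingers are over it at about (328,230). Lip mid is at chest x≈-243 mm, so the opening is about 68 mm.

Call:
play_rows:
  targets:
    - {"jaw": 255,"delta_pos": [-0.2,1.2,1],"roll": 0.022}
    - {"jaw": 255,"delta_pos": [-0.2,1.1,1],"roll": 0}
    - {"jaw": 255,"delta_pos": [0,0,1],"roll": 0}
    - {"jaw": 255,"delta_pos": [0,0,0],"roll": 0}

```text
clock: 4.1
tool_pos: [0.5479, 0.0409, 0.2052]
tcp_rot: [-3.13, 0.059, 0.002]
contact_force: [0.4, -0.6, -0.4]
grip_width: 0.004
```

```bash
python3 to.py -226 125 153
```

```text
t 4.1 chest pos mm [-226.7  119.6  205.2] F chest [ 0.4 -0.6 -0.4] grip 0.004
tool delta cm [ 0.07 -0.48  5.23] roll -0.0051 axis [-0.001  0.011 -1.   ]
```

Call:
play_rows:
  targets:
    - {"jaw": 255,"delta_pos": [0,0,1.5],"roll": 0}
    - {"jaw": 255,"delta_pos": [0,0,1.5],"roll": 0}
    - {"jaw": 255,"delta_pos": [0,0,1.2],"roll": 0}
    - {"jaw": 255,"delta_pos": [0,0,0.8],"roll": 0}
    - {"jaw": 255,"delta_pos": [0,0,0],"roll": 0}

```text
clock: 4.6
tool_pos: [0.5487, 0.0396, 0.1546]
tcp_rot: [-3.129, 0.064, -0.003]
contact_force: [0.5, -0.0, -0.1]
grip_width: 0.008
```

```bash
python3 to.py -226 120 153
```

```text
t 4.6 chest pos mm [-225.8  118.3  154.6] F chest [ 0.5  0.  -0.1] grip 0.008
tool delta cm [-0.02 -0.17  0.16] roll -0.0085 axis [ 0.002  0.011 -1.   ]
```

Call:
play_rows:
  targets:
    - {"jaw": 255,"delta_pos": [0.4,0,0],"roll": 0}
    - {"jaw": 255,"delta_pos": [0.4,0,0],"roll": 0}
    - {"jaw": 255,"delta_pos": [0.4,0,0],"roll": 0}
    - {"jaw": 255,"delta_pos": [0.5,0,0],"roll": 0}
    - {"jaw": 255,"delta_pos": [0.5,0,0],"roll": 0}
    - {"jaw": 255,"delta_pos": [0.5,0,0],"roll": 0}
    - {"jaw": 255,"delta_pos": [0.5,0,0],"roll": 0}
    - {"jaw": 255,"delta_pos": [0.5,0,0],"roll": 0}
    - {"jaw": 255,"delta_pos": [0.5,0,0],"roll": 0}
    - {"jaw": 255,"delta_pos": [0.5,0,0],"roll": 0}

```text
clock: 5.6
tool_pos: [0.597, 0.038, 0.1548]
tcp_rot: [-3.129, 0.062, 0.007]
contact_force: [-2.7, 0.6, 0.2]
grip_width: 0.007
```

```bash
python3 to.py -151 120 154
```

```text
t 5.6 chest pos mm [-177.5  118.3  154.8] F chest [-2.7  0.5  0.2] grip 0.007
tool delta cm [ 2.65 -0.18  0.07] roll -0.0074 axis [-0.004  0.012 -1.   ]
```

Call:
play_rows:
  targets:
    - {"jaw": 255,"delta_pos": [0.4,0,0],"roll": 0}
    - {"jaw": 255,"delta_pos": [0.4,0,0],"roll": 0}
    - {"jaw": 255,"delta_pos": [0.4,0,0],"roll": 0}
    - {"jaw": 255,"delta_pos": [0.4,0,0],"roll": 0}
    - {"jaw": 255,"delta_pos": [0.3,0,0],"roll": 0}
    - {"jaw": 255,"delta_pos": [0.2,0,0],"roll": 0}
    - {"jaw": 255,"delta_pos": [0.2,0,0],"roll": 0}

```text
clock: 6.3
tool_pos: [0.6209, 0.0372, 0.1548]
tcp_rot: [-3.129, 0.062, 0.013]
contact_force: [-11.3, -0.4, 6.6]
grip_width: 0.003
```

```bash
python3 to.py -151 120 154
```

```text
t 6.3 chest pos mm [-153.6  118.3  154.8] F chest [-11.2  -0.7   6.6] grip 0.003
tool delta cm [ 0.26 -0.17  0.08] roll -0.0072 axis [-0.008  0.012 -1.   ]
```

Call:
play_rows:
  targets:
    - {"jaw": 255,"delta_pos": [0.2,0,0],"roll": 0}
    - {"jaw": 255,"delta_pos": [0.2,0,0],"roll": 0}

```text
clock: 6.5
tool_pos: [0.6207, 0.0373, 0.1549]
tcp_rot: [-3.129, 0.061, 0.03]
contact_force: [-7.7, 0.5, 3.8]
grip_width: 0.003
```

```bash
python3 to.py -151 120 154
cat > lips.py <<'E'
from h import *
import sys
C=np.array([.7706,-.086]); a=-.0323; Rc=np.array([[np.cos(a),-np.sin(a)],[np.sin(a),np.cos(a)]])
for c in sys.argv[2:]:
    s=state(); f=grab_frame(c); save(f,c+sys.argv[1]+'.png')
    uv,p=cloud(f,s); p=p[f['range_z'].ravel()>0]; X=np.c_[(p[:,:2]-C)@Rc,p[:,2]]
    for n,y in [('w',.125),('s',-.125)]:
        l=X[(abs(X[:,1]-y)<.09)&(abs(X[:,2]-.169)<.0035)&(X[:,0]<-.15)&(X[:,0]>-.36)]
        h,e=np.histogram(l[:,0],bins=np.arange(-.36,-.145,.002)); print(c,n,[(round(float(e[i])*1000),int(h[i])) for i in range(len(h)) if h[i]>8])
    l=X[(abs(X[:,1])<.2)&(abs(X[:,2]-.05)<.03)&(X[:,0]<-.13)&(X[:,0]>-.3)]
    print(' low front x',np.percentile(l[:,0],[2,50]).round(4) if len(l)>20 else len(l))
E
python3 lips.py 3 side wrist
```

```text
t 6.5 chest pos mm [-153.8  118.3  154.9] F chest [-7.7  0.2  3.8] grip 0.003
tool delta cm [ 0.28 -0.17  0.08] roll -0.0066 axis [-0.019  0.012 -1.   ]
side w [(-180, 24), (-178, 28), (-176, 28), (-174, 16)]
side s [(-180, 45), (-178, 60), (-176, 53), (-174, 33)]
 low front x [-0.2989 -0.1651]
wrist w [(-176, 158), (-174, 357)]
wrist s []
 low front x 0
```

View pics/side3.png

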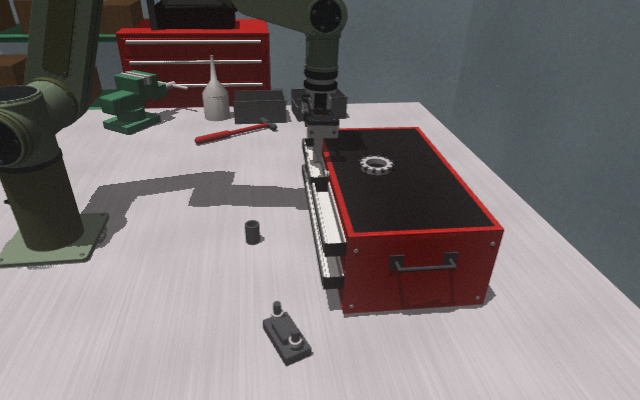

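The side view shows both pulls in line (lip edge from (305,140) to (335,240)), so the wrench drawer looks shut, and the force is against its stop. I back off, rise and compare both lips from above.

Call:
play_rows:
  targets:
    - {"jaw": 255,"delta_pos": [-0.4,0,0],"roll": 0}
    - {"jaw": 255,"delta_pos": [0,0,-1],"roll": 0}
    - {"jaw": 255,"delta_pos": [0,0,-2],"roll": 0}
    - {"jaw": 255,"delta_pos": [0,0,-2.5],"roll": 0}
    - {"jaw": 255,"delta_pos": [0,0,-2.5],"roll": 0}
    - {"jaw": 255,"delta_pos": [-1,1,-2],"roll": 0}
    - {"jaw": 255,"delta_pos": [-1,2.5,0],"roll": 0}
    - {"jaw": 255,"delta_pos": [-1,3,0],"roll": 0}
    - {"jaw": 255,"delta_pos": [-1,3,0],"roll": 0}
    - {"jaw": 255,"delta_pos": [-1,2,0],"roll": 0}
    - {"jaw": 255,"delta_pos": [0,0,0],"roll": 0}

```text
clock: 7.7
tool_pos: [0.5762, -0.0823, 0.2728]
tcp_rot: [-3.136, 0.058, -0.037]
contact_force: [-0.3, 0.3, 0.2]
grip_width: 0.004
```

```bash
python3 to.py -158 -125 220;python3 lips.py 4 wrist; python3 to.py -158 -125 220
```

```text
t 7.7 chest pos mm [-194.4   -2.6  272.8] F chest [-0.3  0.3  0.2] grip 0.004
tool delta cm [ 3.57 12.25  5.3 ] roll -0.0051 axis [ 0.024  0.004 -1.   ]
wrist w [(-182, 51), (-180, 384), (-178, 336), (-176, 409), (-174, 223)]
wrist s [(-182, 61), (-180, 351), (-178, 297), (-176, 465), (-174, 260)]
 low front x [-0.1726 -0.1601]
t 7.75 chest pos mm [-193.8   -1.5  273. ] F chest [-0.3  1.1 -0.1] grip -0.002
tool delta cm [ 3.49 12.37  5.32] roll -0.004 axis [ 0.025  0.005 -1.   ]
```

View pics/wrist4.png

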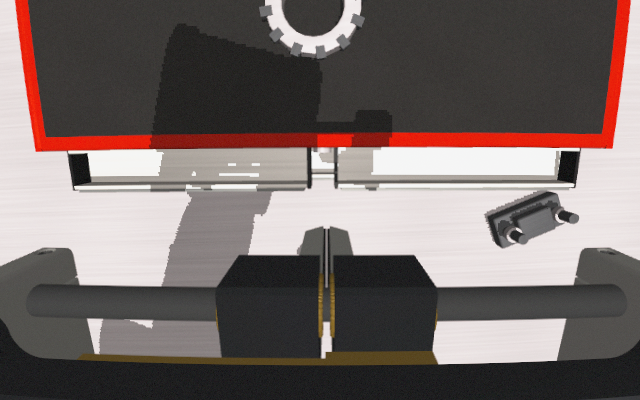

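Both lips read the same (-182 to -174 mm), so the wrench drawer is shut. The two channels line up at rows 150–188, and the nut and cap are in place. I move over the socket channel.

Call:
play_rows:
  targets:
    - {"jaw": 255,"delta_pos": [0.6,2.4,0],"roll": 0}
    - {"jaw": 255,"delta_pos": [0.6,2.4,0],"roll": 0}
    - {"jaw": 255,"delta_pos": [0.6,2.4,0.5],"roll": 0}
    - {"jaw": 255,"delta_pos": [0.6,2.4,1],"roll": 0}
    - {"jaw": 255,"delta_pos": [0.6,2,1.5],"roll": 0}
    - {"jaw": 255,"delta_pos": [0.3,0.5,1.5],"roll": 0}
    - {"jaw": 255,"delta_pos": [0,0,0],"roll": 0}

```text
clock: 8.45
tool_pos: [0.6177, -0.2007, 0.2329]
tcp_rot: [-3.136, 0.043, -0.067]
contact_force: [-0.5, 0.7, -0.2]
grip_width: 0.004
```

```bash
python3 to.py -158 -125 154
```

```text
t 8.45 chest pos mm [-149.1 -119.6  232.9] F chest [-0.6  0.7 -0.2] grip 0.004
tool delta cm [-1.23  0.58  7.84] roll 0.0045 axis [ 0.043  0.004 -0.999]
```

Call:
play_rows:
  targets:
    - {"jaw": 255,"delta_pos": [-0.6,0.3,1.5],"roll": 0}
    - {"jaw": 255,"delta_pos": [-0.6,0.2,1.5],"roll": 0}
    - {"jaw": 255,"delta_pos": [0,0,1],"roll": 0}
    - {"jaw": 255,"delta_pos": [0,0,0],"roll": 0}

```text
clock: 8.85
tool_pos: [0.6099, -0.1997, 0.1931]
tcp_rot: [-3.134, 0.035, -0.073]
contact_force: [0.3, -0.2, -0.8]
grip_width: 0.006
```

```bash
python3 to.py -158 -125 154
```

```text
t 8.85 chest pos mm [-156.9 -118.8  193.1] F chest [ 0.3 -0.2 -0.8] grip 0.006
tool delta cm [-0.3   0.64  3.9 ] roll 0.0099 axis [ 0.047  0.006 -0.999]
```

Call:
play_rows:
  targets:
    - {"jaw": 255,"delta_pos": [-0.15,0,1.3],"roll": 0.01}
    - {"jaw": 255,"delta_pos": [-0.1,0,1.3],"roll": 0}
    - {"jaw": 255,"delta_pos": [0,0,1.1],"roll": 0}
    - {"jaw": 255,"delta_pos": [0,0,0],"roll": 0}

```text
clock: 9.25
tool_pos: [0.611, -0.1978, 0.1552]
tcp_rot: [-3.135, 0.048, -0.078]
contact_force: [-0.0, 0.7, 0.3]
grip_width: 0.003
```

```bash
python3 to.py -290 -120 154
```

```text
t 9.25 chest pos mm [-155.9 -116.9  155.2] F chest [-0.   0.7  0.3] grip 0.003
tool delta cm [-13.4    0.29  -0.55] roll 0.0014 axis [ 0.05   0.005 -0.999]
```

Call:
play_rows:
  targets:
    - {"jaw": 255,"delta_pos": [-0.3,0,-0.01],"roll": 0}
    - {"jaw": 255,"delta_pos": [-0.3,0,-0.01],"roll": 0}
    - {"jaw": 255,"delta_pos": [-0.3,0,-0.01],"roll": 0}
    - {"jaw": 255,"delta_pos": [-0.4,0,-0.02],"roll": 0}
    - {"jaw": 255,"delta_pos": [-0.5,0,-0.02],"roll": 0}
    - {"jaw": 255,"delta_pos": [-0.5,0,-0.02],"roll": 0}
    - {"jaw": 255,"delta_pos": [-0.5,0,-0.02],"roll": 0}
    - {"jaw": 255,"delta_pos": [-0.5,0,-0.02],"roll": 0}
    - {"jaw": 255,"delta_pos": [-0.5,0,-0.02],"roll": 0}
    - {"jaw": 255,"delta_pos": [-0.5,0,-0.02],"roll": 0}

```text
clock: 10.25
tool_pos: [0.5686, -0.197, 0.1566]
tcp_rot: [-3.136, 0.049, -0.094]
contact_force: [3.4, 1.0, -1.6]
grip_width: 0.006
```

```bash
python3 to.py -295 -120 154
```

```text
t 10.25 chest pos mm [-198.3 -117.4  156.6] F chest [ 3.4  1.1 -1.6] grip 0.006
tool delta cm [-9.66  0.25 -0.33] roll 0.0008 axis [ 0.06   0.003 -0.998]
```

Call:
play_rows:
  targets:
    - {"jaw": 255,"delta_pos": [-0.5,0,-0.01],"roll": 0}
    - {"jaw": 255,"delta_pos": [-0.5,0,-0.01],"roll": 0}
    - {"jaw": 255,"delta_pos": [-0.5,0,-0.01],"roll": 0}
    - {"jaw": 255,"delta_pos": [-0.5,0,-0.01],"roll": 0}
    - {"jaw": 255,"delta_pos": [-0.5,0,-0.01],"roll": 0}
    - {"jaw": 255,"delta_pos": [-0.5,0,-0.01],"roll": 0}
    - {"jaw": 255,"delta_pos": [-0.5,0,-0.01],"roll": 0}
    - {"jaw": 255,"delta_pos": [-0.5,0,-0.01],"roll": 0}
    - {"jaw": 255,"delta_pos": [-0.5,0,-0.01],"roll": 0}
    - {"jaw": 255,"delta_pos": [-0.5,0,-0.01],"roll": 0}
    - {"jaw": 255,"delta_pos": [-0.5,0,-0.01],"roll": 0}
    - {"jaw": 255,"delta_pos": [-0.5,0,-0.01],"roll": 0}

```text
clock: 11.45
tool_pos: [0.505, -0.195, 0.1565]
tcp_rot: [-3.136, 0.049, -0.102]
contact_force: [3.0, 2.0, 1.5]
grip_width: 0.003
```

```bash
python3 to.py -295 -120 154
```

```text
t 11.45 chest pos mm [-261.9 -117.5  156.5] F chest [3.  2.1 1.5] grip 0.003
tool delta cm [-3.32  0.25  0.03] roll 0.0008 axis [ 0.065  0.002 -0.998]
```

Call:
play_rows:
  targets:
    - {"jaw": 255,"delta_pos": [-0.5,0,0],"roll": 0}
    - {"jaw": 255,"delta_pos": [-0.4,0,0],"roll": 0}
    - {"jaw": 255,"delta_pos": [-0.4,0,0],"roll": 0}
    - {"jaw": 255,"delta_pos": [-0.4,0,0],"roll": 0}
    - {"jaw": 255,"delta_pos": [-0.4,0,0],"roll": 0}
    - {"jaw": 255,"delta_pos": [-0.3,0,0],"roll": 0}
    - {"jaw": 255,"delta_pos": [-0.3,0,0],"roll": 0}
    - {"jaw": 255,"delta_pos": [-0.2,0,0],"roll": 0}
    - {"jaw": 255,"delta_pos": [-0.2,0,0],"roll": 0}

```text
clock: 12.35
tool_pos: [0.4732, -0.1946, 0.1557]
tcp_rot: [-3.137, 0.05, -0.111]
contact_force: [9.6, 1.3, -1.7]
grip_width: 0.006
```

```bash
python3 to.py -295 -120 154
```

```text
t 12.35 chest pos mm [-293.7 -118.1  155.7] F chest [ 9.5  1.6 -1.7] grip 0.006
tool delta cm [-0.14  0.19  0.16] roll 0.0 axis [ 0.071  0.001 -0.998]
```

Force is rising near the expected stop, so I pull a little further to confirm.

Call:
play_rows:
  targets:
    - {"jaw": 255,"delta_pos": [-0.25,0,0],"roll": 0}
    - {"jaw": 255,"delta_pos": [-0.25,0,0],"roll": 0}
    - {"jaw": 255,"delta_pos": [-0.25,0,0],"roll": 0}

```text
clock: 12.65
tool_pos: [0.4735, -0.1946, 0.1559]
tcp_rot: [-3.137, 0.053, -0.142]
contact_force: [10.6, 1.6, -2.5]
grip_width: 0.003
```

```bash
python3 to.py -287 -118 154
```

```text
t 12.65 chest pos mm [-293.5 -118.1  155.9] F chest [10.6  2.  -2.5] grip 0.003
tool delta cm [ 0.63 -0.01  0.25] roll -0.0018 axis [ 0.09  -0.    -0.996]
```

Call:
play_rows:
  targets:
    - {"jaw": 255,"delta_pos": [0.5,0,0],"roll": 0}
    - {"jaw": 255,"delta_pos": [0.1,0,-1],"roll": 0}
    - {"jaw": 255,"delta_pos": [0.15,0,-2],"roll": 0}
    - {"jaw": 255,"delta_pos": [0.2,0,-2.5],"roll": 0}
    - {"jaw": 255,"delta_pos": [0.2,0,-2.5],"roll": 0}
    - {"jaw": 255,"delta_pos": [0,0,-3],"roll": 0}
    - {"jaw": 255,"delta_pos": [-2,0,-2],"roll": 0}
    - {"jaw": 255,"delta_pos": [-3,0,-1],"roll": 0}
    - {"jaw": 255,"delta_pos": [-2,0,0],"roll": 0}
    - {"jaw": 255,"delta_pos": [0,0,0],"roll": 0}

```text
clock: 13.65
tool_pos: [0.3899, -0.1915, 0.2938]
tcp_rot: [-3.135, 0.052, -0.091]
contact_force: [0.4, -0.4, -0.4]
grip_width: 0.005
```

```bash
python3 to.py -287 -118 154; python3 lips.py 5 scene side wrist
```

```text
t 13.65 chest pos mm [-377.1 -117.7  293.8] F chest [ 0.4 -0.4 -0.4] grip 0.005
tool delta cm [ 8.18  0.11 14.48] roll -0.0012 axis [ 0.058  0.004 -0.998]
scene w [(-182, 17), (-180, 33), (-178, 35), (-176, 53), (-174, 29)]
scene s [(-312, 18), (-310, 39), (-308, 38), (-306, 65), (-304, 65), (-274, 41), (-272, 48), (-270, 37), (-268, 39), (-266, 36), (-264, 48), (-262, 49), (-260, 84), (-258, 10)]
 low front x 3
side w [(-180, 22), (-178, 31), (-176, 29), (-174, 15)]
side s [(-310, 38), (-308, 51), (-306, 53), (-304, 46), (-274, 11), (-272, 51), (-270, 52), (-268, 48), (-266, 46), (-264, 52), (-262, 44), (-260, 50), (-258, 12)]
 low front x [-0.1796 -0.158 ]
wrist w [(-182, 152), (-180, 253), (-178, 233), (-176, 83)]
wrist s [(-310, 358), (-308, 477), (-306, 421), (-304, 26), (-274, 265), (-272, 422), (-270, 515), (-268, 391), (-266, 408), (-264, 450), (-262, 436), (-260, 352)]
 low front x [-0.1808 -0.1576]
```

View pics/side5.png

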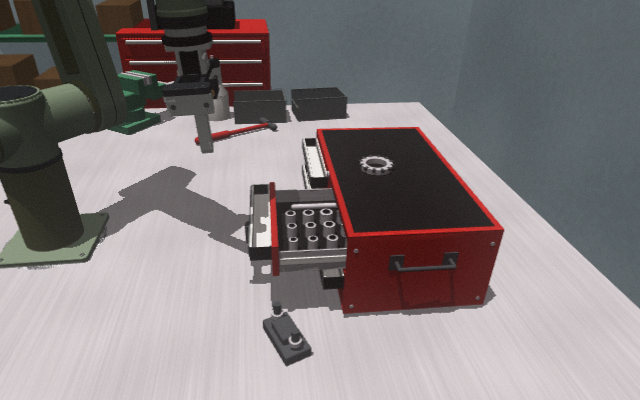

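View pics/wrist5.png

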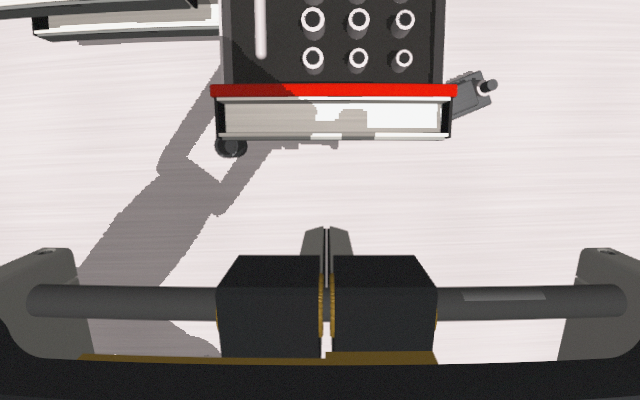

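The side view shows the socket drawer out (lip at (258,220)), the wrench drawer shut and the lower drawer shut. The nut at (376,163), the cap at (287,338) and the impact socket (wrist view, (230,148)) have not moved. The socket lip moved 130 mm.

```bash
python3 -c "
from rig import *
print(hand_in())"
```

```text
the job is handed in; nothing more can be done
None
```

The wrench drawer is shut and the socket drawer is fully out. I handed the job in at about 14 s of the 51 s allowed.

- **Wrench drawer:** I pushed it shut at 5 cm/s or less, with the closed fingertips inside its pull's channel, until it met the stop at about 11 N. Its lip then read the same x as the shut socket drawer's lip, about -175 mm.
- **Socket drawer:** I hooked the closed fingertips behind its lip, without pinching it, and drew it out at 5–6 cm/s to the stop, at about 10 N. All three cameras put its lip about 130 mm further out than when shut.
- **Other checks:** The last pictures showed the lower drawer shut. The ring nut, bearing cap and impact socket looked unmoved, judged by eye. The arm was clear of everything. No check failed or disagreed.
- **Tool tilt:** The tool leaned up to about 5° under load at the stop. Since moves could not correct tilt, I allowed for it when backing out.

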